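# Set the hold-down screw of the carving clamp and lock its jam nut

### The arm

A 6-joint arm with a two-finger parallel gripper is mounted at the origin on a cart in front of the work surface, level with it; the furniture and walls round the work are solid. World frame = base frame: x ahead of the robot, y to its left, z up, the work surface at z = 0. Lengths are in m, angles in rad, forces in N, time in s.
With the tool pointing down it reaches from about 0.3 to 0.85 m from the base axis. Payload 5.4 kg.
Tool frame: the origin (TCP) lies between the finger pads; the fingertips stand 19 mm ahead of it and the grasp point (between the pads) is the TCP; z points along the fingers, y is the line along which they close (so a half turn about z gives the same grasp; the last joint's range is limited). The gripper opens to 85 mm and grips with 20 to 120 N. Pads are 22 mm wide; open, the fingers measure 114 mm over their backs; the gripper's body (76 mm by 85 mm) begins 54 mm behind the grasp point. The pads swing forward as they close: fully open they stand 13 mm farther back than shut.
Start: joints at [-1.343, 0.158, 1.597, -0, 1.386, -0.21], TCP at [0.244, -0.521, 0.214] pointing down, gripper open.
Joint ranges: [-2.91, 2.91], [-0.94, 2.29], [0.18, 2.7], [-1.29, 4.43], [0.17, 2.64], [-3, 3]. Speed limits (rad/s): [2.57, 2.57, 3.14, 3.14, 3.14, 3.14].

### API

Orientations are given as a 3x3 rotation matrix whose columns are the frame's x, y, z axes.
In Python, from workcell import readout, optics, arm gives the robot as it stands. The module is installed in compiled form; this text tells all that it offers.
- The arm moves only by the tool send_rows, never from a script. Its argument "commands" is text: rows parted by semicolons, each of 7 numbers parted by spaces: the shift along the world's x, y, z scaled (see below), then the turn, a rotation vector about the world's x, y, z scaled (see below), then the closure, from -1 (fully open) to 1 (shut), so that 0 is half open. A call has 1 to 5 rows; each row shifts and turns the commanded pose from where the row before left it; what a row does not reach is not made up. The controller multiplies each number of a shift by 500 mm and each number of a turn by 180 degrees. A row lasts 1/10 s, in which the tool goes at most 50 mm and 8.59 degrees, less where a joint would pass 70% of its speed; a pose out of reach is approached as far as the arm can. A call with a number of a shift or a turn outside -1 to 1 is refused whole. A call with a gripper value outside its range is refused whole. The fingers move at their own pace and stop on an object; "grip_force" is the grip in N (left out, the last holds). Time passes only in rows, so rows that do not move let the fingers close. It gives the time, the measured TCP pose, the force, the opening and the grip force at its end, in the units of the state.
- readout.read_state(): the state, without advancing time (a new reading comes with each control period).
- optics.capture(name): name is "scene" or "top" or "wrist"; returns (picture, depth): 400x640x3 uint8, blue, green, red; 400x640 float32, m along the optical axis (not along the pixel's ray), 0 where there is no reading.
- optics.camera_model(name): a dict with "K" (3x3 intrinsics, pixels), "rvec" (rotation vector, rad) and "tvec" (3), from world to camera coordinates, as OpenCV has them; the wrist camera has in their place "hand_eye" (4x4, takes a point from camera to tool coordinates, whose origin is the TCP and whose axes are the flange's). Camera axes: x right, y down, z forward; pixel columns grow to the right and rows downward; lengths in m; the calibration is good to about 2 mm. A picture is of the moment at which its call begins: read the wrist's pose just before it. camera_model takes no time and is no camera call.
- arm.close_job(): hands the job in; it is judged then, once.
The state is a dict: "time": time; "joint_pos": joint angles; "joint_velocities": joint speeds; "joint_efforts": joint torques, N m; "tool_pos": TCP position; "tool_rot": TCP orientation; "ft_force": force on the tool from outside, world axes, zero at the start; "ft_torque": the same for the moment, N m; "finger_gap": finger opening in m; "grip_force": force on a finger pad.
Only numpy, scipy, OpenCV 4.12 (cv2) and the standard library are available. Lean on these libraries where they do the work, as an engineer would, in place of code of your own. Each camera call takes 0.05 s, during which the arm holds its last target. There are 200 camera calls.

### The job

The hold-down screw of the carving clamp no longer reaches the printing block. Swing the jam nut's lever anticlockwise to free the screw, turn the screw's bar knob clockwise until its rubber foot presses snugly on the block without crushing its face, then swing the lever back clockwise until the nut is firmly tight, not forced. Leave the things lying around the clamp where they are.

Things in the scene. Friction and masses are not known exactly. Their poses are not given: they have to be found in the camera images.
- clamp: Fixed bench clamp: plywood base board 176 x 116 x 14 mm, a grey column and a grey arm (top 86 mm, boss 90 mm above the table) that carries an upright screw. Origin: on the screw's axis at table height; z up. The column stands 85 mm from the axis along the clamp's +x.
- knob_mid (a point): Centre of the dark bar knob on top of the screw, on its axis, 135 mm above the table: 14 mm thick, 48 mm long, 26 mm high. Site y runs along the 48 mm, point x across the 14 mm (grip across these), z up; its yaw is the clamp's yaw minus joint screw. Nothing else within 60 mm of the axis is higher than 106 mm.
- screw (a joint): Angle of the screw (rad), + clockwise from above; 0: bar along the clamp's y. Knob and foot sink 2.5 mm/rad (go down with it). The foot meets the block 0.5 to 1.3 rad from the start; feel for it. Nut loose: steady drag 0.25 N m; after contact the torque rises some 0.35 N m/rad, the foot force 100 N/rad: 25 to 40 N per 0.1 N m of rise. 25 to 80 N (best 45) is snug, 120 N crushes. It stays as left.
- spindle: The screw with its foot and bar knob. Origin: the centre of the underside of its rubber foot (26 mm across).
- print_block: Printing block, light wood with a dark lino face, 80 x 90 x 24 mm, held in the base board under the foot. Origin: centre of its underside; its top face is 24 mm above that.
- jam_nut (a joint): Angle of the jam nut (rad), + anticlockwise from above (loosening). It bites at 0: above 0 the screw is free, and 0.5 is well loose (stop at 1.2). Clockwise past 0 it tightens: drag 0.28 N m plus 0.8 N m/rad. -0.13 to -0.2 at the start; -0.1 is tight, -0.2 firm, beyond -0.4 forced. It stays where it is left.
- lever_end (a point): Centre of the upright dark round grip (18 mm across, 29 mm high, centre 108 mm above the table) at the end of the jam nut's lever, 80 mm from the screw's axis. Site x points outward along the lever, a steel bar 12 mm wide, 9 mm thick, 98 mm above the table. The lever's direction about z is the clamp's yaw - 2.6 rad + jam_nut.
- tape_roll: Roll of masking tape lying flat, 96 mm across, 25 mm high. Bystander.
- bottle: Small glass bottle lying down, 47 x 102 x 47 mm. Bystander.
- rubber_block: Small eraser, 21 x 46 x 12 mm. Bystander.

How it is judged:
By the outcome, as a careful person would: the job done as asked, in the order asked, and still so for the second after the job is handed in, with the robot touching nothing.
It also fails if it takes over 72 s, if anything falls off the work surface, if the arm or the gripper's body presses on something with over 40 N, if the wrist force passes 120 N, or if a joint passes its speed limit or range.

## Working session

There is one attempt and no reset: what is moved stays moved. The work goes in short steps, Python scripts to look and compute and a tool call to move; the robot and the scene stay as the last step left them, time stands still between calls to the robot, and variables do not carry over. Pictures are saved under pics/ and viewed, at most 10 in all, crops included, and the job is handed in when it is done.

Besides the shell and the picture viewer there is one more tool, called after "Call:" by a JSON object that holds its "fn" and its "kwargs". send_rows: Moves the arm, as the interface text tells. Shifts and turns lie within -1 to 1; 1 stands for 500 mm of shift or 180 degrees of turn. Its arguments: {"type":"object","properties":{"commands":{"type":"string"},"grip_force":{"type":"number"}},"required":["commands"]}

```bash
mkdir -p pics; python3 - <<'E'
from workcell import readout, optics
import cv2,numpy as np
s=readout.read_state()
for k in s: print(k,np.round(s[k],3).tolist())
for n in("top","scene"):
    p,d=optics.capture(n); cv2.imwrite(f"pics/{n}0.png",p); np.savez(f"pics/{n}0.npz",p=p,d=d)
    print(n,optics.camera_model(n))
E
```

```text
time 0.0
joint_pos [-1.343, 0.159, 1.598, 0.0, 1.386, -0.21]
joint_velocities [-0.0, -0.0, 0.001, -0.002, 0.001, -0.0]
joint_efforts [-0.001, -39.601, -33.143, -0.0, 0.008, -0.0]
tool_pos [0.244, -0.52, 0.213]
tool_rot [[0.906, 0.424, -0.0], [0.424, -0.906, 0.002], [0.0, -0.002, -1.0]]
ft_force [0.096, 1.208, 0.953]
ft_torque [-0.001, -0.048, -0.005]
grip_force 0.0
finger_gap 0.086
top {'K': array([[449.45529047,   0.        , 323.02568815],
       [  0.        , 449.45529047, 205.26795668],
       [  0.        ,   0.        ,   1.        ]]), 'rvec': array([ 2.16833466, -2.21320587,  0.09097642]), 'tvec': array([-0.0753856 ,  0.49897378,  1.06947164])}
scene {'K': array([[516.51006797,   0.        , 314.13145955],
       [  0.        , 516.51006797, 210.02990178],
       [  0.        ,   0.        ,   1.        ]]), 'rvec': array([ 0.35760913,  2.68547692, -1.29340416]), 'tvec': array([0.48611449, 0.06123661, 1.23024538])}
```

View pics/top0.png

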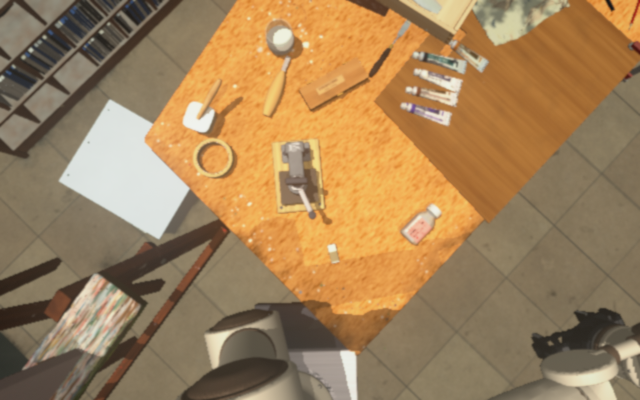

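View pics/scene0.png

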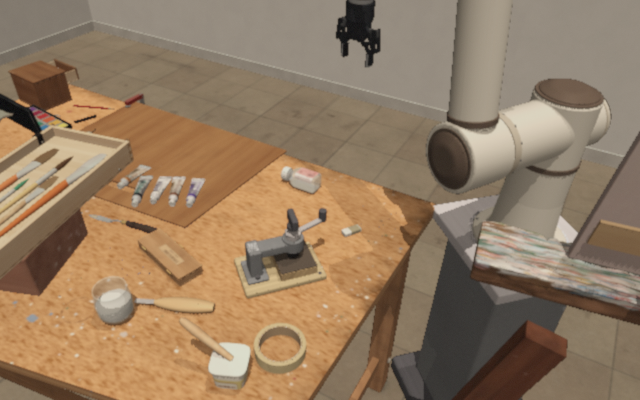

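The top view shows the clamp around (298,180): column at about (295,150), knob at about (297,183), lever end at about (311,213). The scene view shows the clamp at about (285,255). Next I'll enlarge both.

```bash
cat > h.py <<'E'
import numpy as np,cv2
from workcell import optics
def cam(n):
    m=optics.camera_model(n);R=cv2.Rodrigues(m["rvec"])[0];return m["K"],R,np.array(m["tvec"]).ravel()
def at_z(n,u,v,z):
    K,R,t=cam(n);d=R.T@np.linalg.solve(K,[u,v,1]);o=-R.T@t
    return o+d*(z-o[2])/d[2]
def proj(n,P):
    K,R,t=cam(n);c=K@(R@np.array(P)+t);return c[:2]/c[2]
def cloud(n,d):
    K,R,t=cam(n);v,u=np.mgrid[:400,:640];p=np.stack([(u-K[0,2])*d/K[0,0],(v-K[1,2])*d/K[1,1],d],-1)
    return (p-t)@R
E
python3 - <<'E'
import numpy as np,cv2
from h import *
a=np.load("pics/top0.npz");b=np.load("pics/scene0.npz")
c1=cv2.resize(a['p'][130:225,260:335],None,fx=5,fy=5,interpolation=cv2.INTER_CUBIC)
c2=cv2.resize(b['p'][200:295,230:335],None,fx=5,fy=5,interpolation=cv2.INTER_CUBIC)[:, :]
out=np.zeros((475,800,3),np.uint8);out[:,:375]=c1;out[:,375:]=cv2.resize(c2,(425,385)) .shape[0] and 0
cv2.imwrite("pics/c1.png",c1);cv2.imwrite("pics/c2.png",c2)
P=cloud("top",a['d']);w=P[130:225,260:335]
for lo,hi in((.088,.095),(.095,.104),(.108,.13),(.13,.16)):
    m=(w[...,2]>lo)&(w[...,2]<hi);print(lo,m.sum(),w[m].mean(0) if m.any() else '')
m=(w[...,2]>.075)
print(np.round(w[...,2][::4,::4]*1000).astype(int))
E
```

```text
0.088 88 [ 0.55796985 -0.02594514  0.08966124]
0.095 151 [ 0.50787359 -0.04341547  0.10072542]
0.108 84 [ 0.49524774 -0.04846666  0.12082306]
0.13 158 [ 0.54189533 -0.02882936  0.14574291]
[[  -4    1   -1   -6   -2    3   -3    0   -1   -1   -2    0    2    0
     0   -5   -1   -3    2]
 [  -3    0   -3   -1   -2   -2   -2   -1   -3    2    2    2    0   -1
    -4    2    0    3    0]
 [  -2   -3   -2   -2   -5    0    0    0   -2   -2   -1    1    1   -4
     1    2    1   -3   -1]
 [   0    1    3   -2   14   14   13   11   83   87   82   17   13   11
    15    0   -1    1    0]
 [  -2   -2   -1   17   14   12   22   85   86   87   86   80   21   14
    15    1   -2    0    2]
 [  -1    4   -3   -1   10   14   21   85   85   84   83   87   25 1103
    13   -3   -1    4    2]
 [  -6   -1   -3    0   14   13   27   86   85   84   87   54   20   13
    14    1    4   -3    0]
 [   2   -2 1103   -4   13   14   22   21   88   86   83   22   21   15
    15   11   -3   -2   -2]
 [   2   -2   -2   -2   10   15   20   20   86   84   86   15   12   11
    13    9    1   -6   -2]
 [   1    2
[... 789 characters left out ...]
 [   0    0    1    0    1   12   38   35   35   34   33  103   37   36
    37   11    3    1   -2]
 [   0   -2    1    1   -4   14   39   37   35   40   39  100   99   29
    19   15    9    3    0]
 [  -4   -1    0    0    1   11   14   17   13   12   11   16  101   17
    12   14   13   -1   -1]
 [  -2   -3   -4    0    1   14   14   16   13   15   13   13   97  100
    -6    0   -1   -1   -2]
 [  -3    0    3    0    6    0    0   -2    0    0    1    1   -2  120
   117    3   -1   -2    2]
 [1103    0   -4 1103   -4   -4   -2   -4    0   -2    2   -5    2  119
     5    1    6   -2   -1]
 [   3   -5    0   -2    1    2    1   -3   -1    1   -1    0   -3   -1
    -1    1    2    3   -3]]
```

View pics/c1.png

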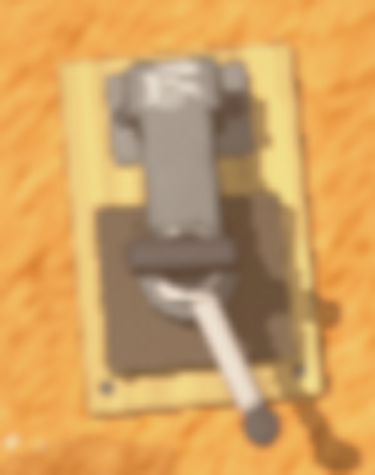

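View pics/c2.png

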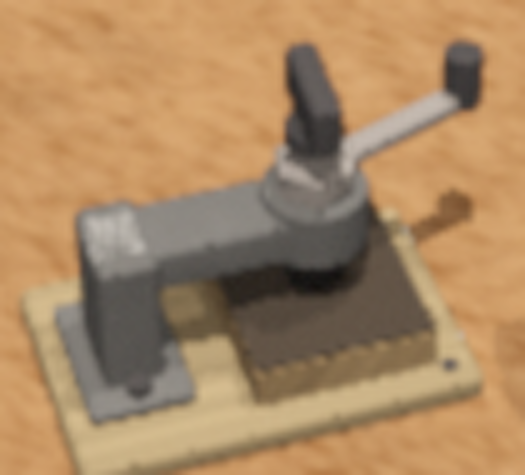

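The enlarged top crop shows the bar knob spanning about (286–307, 181), the lever running from (301,190) to the grip at (312,215), and the arm rising to the column at (295,146). The scene crop agrees with this.

```bash
python3 - <<'E'
import numpy as np,cv2
from h import *
a=np.load("pics/top0.npz");b=np.load("pics/scene0.npz")
for n,q in(("top",a),("scene",b)):
    P=cloud(n,q['d']).reshape(-1,3)
    P=P[(abs(P[:,0]-.54)<.15)&(abs(P[:,1]+.03)<.12)]
    k=P[(P[:,2]>.139)&(P[:,2]<.16)&(np.hypot(P[:,0]-.54,P[:,1]+.03)<.05)]
    c=k.mean(0);U,S,V=np.linalg.svd(k[:,:2]-c[:2]);r=cv2.minAreaRect(k[:,:2].astype(np.float32)*1000)
    print(n,"knob",c,V[0],np.arctan2(V[0,1],V[0,0]),r)
    l=P[(P[:,2]>.1)&(P[:,2]<.13)&(P[:,0]<.49)]
    print("lever",l.mean(0),l.min(0),l.max(0),len(l))
    g=P[(P[:,2]>.1145)&(P[:,2]<.13)&(P[:,0]<.49)];print("  top",g.mean(0),len(g),cv2.minAreaRect(g[:,:2].astype(np.float32)*1000) if len(g)>3 else '')
    m=P[(P[:,2]>.08)&(P[:,2]<.0885)&(P[:,0]>.575)&(P[:,0]<.66)]
    c2=m.mean(0);V=np.linalg.svd(m[:,:2]-c2[:2])[2];print("arm",c2,np.arctan2(V[0,1],V[0,0]),len(m))
    bd=P[(P[:,2]>.007)&(P[:,2]<.019)];print("board",cv2.minAreaRect(bd[:,:2].astype(np.float32)*1000))
print("pix knob ends z.148",at_z("top",286,181.5,.148),at_z("top",307,180.5,.148),"lever grip",at_z("top",312,214.8,.1225))
E
```

```text
top knob [ 0.54239805 -0.02827232  0.14678255] [-0.03411655  0.99941786] 1.6049195012919906 ((542.7724609375, -28.345590591430664), (13.809219360351562, 45.3784065246582), 2.364712715148926)
lever [ 0.47296672 -0.05865241  0.11611199] [ 0.46084868 -0.06851109  0.10024228] [ 0.48830909 -0.04644069  0.12500446] 70
  top [ 0.46979443 -0.06037949  0.12083737] 52 ((470.33660888671875, -60.842166900634766), (15.325213432312012, 15.605717658996582), 88.74217987060547)
arm [ 0.60987833 -0.02366493  0.08485681] -3.045425940949592 437
board ((522.857177734375, -33.178672790527344), (284.2376403808594, 125.9146728515625), 8.202378273010254)
scene knob [ 0.54694473 -0.02391793  0.14718785] [-0.02927588  0.99957137] 1.6000763916043819 ((545.8325805664062, -26.30243492126465), (13.974786758422852, 48.38039779663086), 0.25962382555007935)
lever [ 0.47568892 -0.05602502  0.11277881] [ 0.46451206 -0.07053222  0.10023932] [ 0.48993272 -0.04662184  0.12609893] 113
  top [ 0.47322674 -0.05803874  0.120688  ] 53 ((472.6842346191406, -59.91357421875), (16.84867286682129, 16.8612117767334), 32.944252014160156)
arm [ 0.61216474 -0.02029883  0.08585103] 0.07045781489223549 432
board ((523.4454956054688, -32.465736389160156), (287.02081298828125, 128.27008056640625), 7.956308841705322)
pix knob ends z.148 [ 0.54058174 -0.00591512  0.148     ] [ 0.54185892 -0.05079822  0.148     ] lever grip [ 0.4695301  -0.05976434  0.1225    ]
```

Call:
{"fn": "send_rows", "kwargs": {"commands": "0.038 0.0767 0 0 0 0 -1;0.038 0.0767 0 0 0 0 -1;0.038 0.0767 0 0 0 0 -1;0.038 0.0767 0 0 0 0 -1;0.038 0.0767 0 0 0 0 -1", "grip_force": 40}}

```text
time: 0.6
tool_pos: [0.339, -0.3272, 0.2136]
tool_rot: [[0.906, 0.424, -0.0], [0.424, -0.906, 0.001], [0.0, -0.001, -1.0]]
ft_force: [0.6, -0.6, -0.0]
finger_gap: 0.0854
grip_force: 0.0
```

Call:
{"fn": "send_rows", "kwargs": {"commands": "0.038 0.0767 0 0 0 0 -1;0.038 0.0767 0 0 0 0 -1;0.038 0.0767 0 0 0 0 -1;0.038 0.0767 0 0 0 0 -1;0.038 0.0767 0 0 0 0 -1"}}

```text
time: 1.1
tool_pos: [0.434, -0.1354, 0.2137]
tool_rot: [[0.906, 0.424, -0.0], [0.424, -0.906, 0.0], [-0.0, -0.0, -1.0]]
ft_force: [0.2, -0.9, 1.3]
finger_gap: 0.0851
grip_force: 0.0
```

Call:
{"fn": "send_rows", "kwargs": {"commands": "0.038 0.0767 0 0 0 0 -1;0.038 0.0767 0 0 0 0 -1;0 0 0 0 0 0 -1;0 0 0 0 0 0 -1"}}

```text
time: 1.5
tool_pos: [0.4715, -0.0599, 0.2135]
tool_rot: [[0.905, 0.426, -0.001], [0.426, -0.905, -0.0], [-0.001, -0.0, -1.0]]
ft_force: [0.2, -0.2, -0.9]
finger_gap: 0.0855
grip_force: 0.0
```

```bash
python3 - <<'E'
from workcell import readout, optics
import cv2,numpy as np
s=readout.read_state()
for k in ("time","tool_pos","tool_rot","joint_pos","ft_force","ft_torque"): print(k,np.round(s[k],4).tolist())
p,d=optics.capture("wrist"); cv2.imwrite("pics/w1.png",p)
m=optics.camera_model("wrist");K=m["K"];H=np.array(m["hand_eye"]);print(K,H)
v,u=np.mgrid[:400,:640];c=np.stack([(u-K[0,2])*d/K[0,0],(v-K[1,2])*d/K[1,1],d,np.ones_like(d)],-1)
T=np.eye(4);T[:3,:3]=s["tool_rot"];T[:3,3]=s["tool_pos"]
P=(c@(T@H).T)[...,:3]; P[d<=0]=9; np.savez("pics/w1.npz",P=P,p=p)
Q=P.reshape(-1,3)
for nm,ctr,r,lo,hi in(("knob",(.543,-.0275),.035,.14,.155),("grip",(.4715,-.0595),.022,.113,.13)):
    k=Q[(Q[:,2]>lo)&(Q[:,2]<hi)&(np.hypot(Q[:,0]-ctr[0],Q[:,1]-ctr[1])<r)]
    print(nm,len(k),k.mean(0) if len(k) else '',cv2.minAreaRect((k[:,:2]*1000).astype(np.float32)) if len(k)>3 else '')
E
```

```text
time 1.5
tool_pos [0.4715, -0.0599, 0.2135]
tool_rot [[0.9047, 0.426, -0.0011], [0.426, -0.9047, -0.0002], [-0.0011, -0.0003, -1.0]]
joint_pos [-0.3809, -0.1046, 1.8664, -0.0006, 1.3808, 0.7499]
ft_force [0.1813, -0.2292, -0.8674]
ft_torque [-0.0235, 0.0062, 0.0187]
[[312.39270301   0.         323.92973577]
 [  0.         312.39270301 204.07281938]
 [  0.           0.           1.        ]] [[ 8.07540586e-04 -9.59579619e-01 -2.81436143e-01  7.02741689e-02]
 [ 9.99999609e-01  8.76439514e-04 -1.18937193e-04  3.68051051e-04]
 [ 3.60791463e-04 -2.81435937e-01  9.59579951e-01 -1.59854098e-01]
 [ 0.00000000e+00  0.00000000e+00  0.00000000e+00  1.00000000e+00]]
knob 1413 [ 0.5431892  -0.02982338  0.14752539] ((543.268798828125, -30.031768798828125), (14.027714729309082, 47.87947082519531), 1.0178077220916748)
grip 360 [ 0.47114475 -0.06158566  0.12109998] ((470.4410400390625, -62.144046783447266), (17.21063804626465, 16.69392967224121), 70.31901550292969)
```

View pics/w1.png

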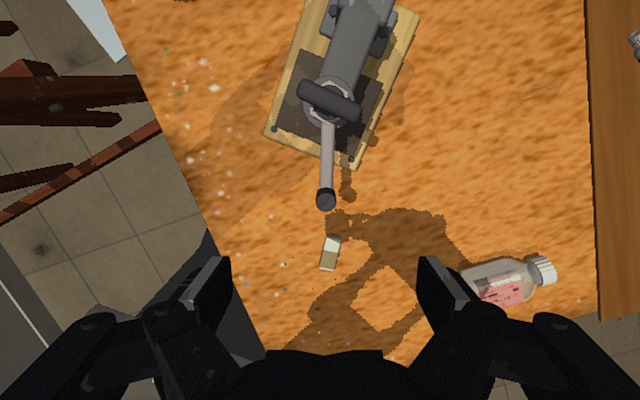

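The wrist view shows the knob at (330,101) and the grip at (326,199), 79.5 mm apart as they should be. I'll descend and grip it.

Call:
{"fn": "send_rows", "kwargs": {"commands": "-0.002 -0.004 -0.069 0 0 0 -1;0 0 -0.069 0 0 0 -1;0 0 -0.069 0 0 0 -1;0 0 0 0 0 0 -0.2;0 0 0 0 0 0 0.2"}}

```text
time: 2.05
tool_pos: [0.4704, -0.0636, 0.1109]
tool_rot: [[0.906, 0.422, -0.001], [0.422, -0.906, 0.0], [-0.001, -0.0, -1.0]]
ft_force: [-0.6, 0.0, 0.6]
finger_gap: 0.059
grip_force: 0.0
```

Call:
{"fn": "send_rows", "kwargs": {"commands": "0 0 0 0 0 0 1;0 0 0 0 0 0 1;0 0 0 0 0 0 1;0 0 0 0 0 0 1;0 0 0 0 0 0 1"}}

```text
time: 2.55
tool_pos: [0.471, -0.0626, 0.1109]
tool_rot: [[0.906, 0.424, 0.001], [0.424, -0.906, -0.0], [0.0, 0.0, -1.0]]
ft_force: [-0.7, 0.4, 0.3]
finger_gap: 0.0001
grip_force: 0.0
```

```bash
python3 - <<'E'
from workcell import readout, optics
import cv2,numpy as np
s=readout.read_state(); print(s["finger_gap"],s["grip_force"],s["tool_pos"])
p,d=optics.capture("wrist"); q,_=optics.capture("scene")
cv2.imwrite("pics/w2.png",np.vstack([cv2.resize(p,(480,300)),cv2.resize(q[170:290,220:412],(480,300),interpolation=cv2.INTER_CUBIC)]))
E
```

```text
8.063791623746544e-05 0.0 [ 0.47097405 -0.06257745  0.11088448]
```

View pics/w2.png

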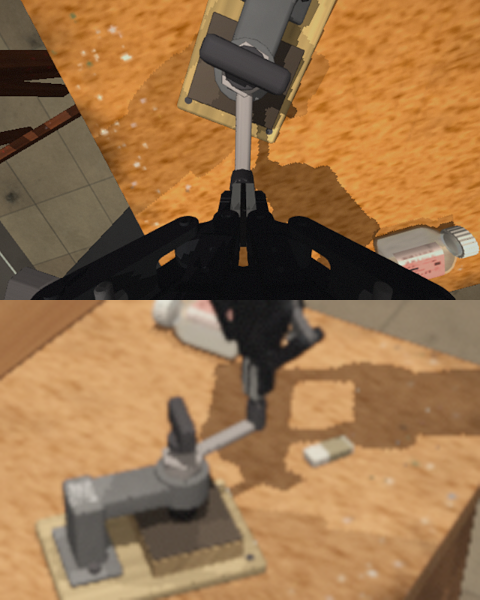

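```bash
python3 - <<'E'
from workcell import readout, optics
import cv2,numpy as np
s=readout.read_state(); p,d=optics.capture("wrist")
m=optics.camera_model("wrist");K=m["K"];H=np.array(m["hand_eye"])
T=np.eye(4);T[:3,:3]=s["tool_rot"];T[:3,3]=s["tool_pos"];W=T@H
def pr(P): c=np.linalg.inv(W)@np.r_[P,1];c=K@c[:3];return np.round(c[:2]/c[2],1),round(c[2],4)
for n,P in(("tcp",s["tool_pos"]),("tip",s["tool_pos"]+np.array([0,0,-.019])),("grip top",[.4705,-.062,.1225]),("griplow",[.4705,-.062,.1]),("axis",[.543,-.03,.148])): print(n,pr(P))
v,u=np.mgrid[:400,:640];c=np.stack([(u-K[0,2])*d/K[0,0],(v-K[1,2])*d/K[1,1],d,np.ones_like(d)],-1);P=(c@W.T)[...,:3]
for r in range(210,320,6): print(r,np.round(P[r,[312,318,325,330,336]]*1000).astype(int).tolist())
cv2.imwrite("pics/w3.png",cv2.resize(p[180:330,220:430],None,fx=3.5,fy=3.5,interpolation=cv2.INTER_CUBIC))
E
```

```text
tcp (array([323.3, 244.6]), np.float64(0.1732))
tip (array([323.3, 232. ]), np.float64(0.1914))
grip top (array([322.1, 254. ]), np.float64(0.1618))
griplow (array([322.3, 237.3]), np.float64(0.1834))
axis (array([326.3,  87.3]), np.float64(0.115))
210 [[453, -59, -1], [485, -52, 103], [487, -56, 101], [488, -59, 102], [462, -79, 0]]
216 [[448, -62, 0], [482, -54, 102], [484, -58, 102], [485, -60, 102], [457, -81, 0]]
222 [[443, -64, 0], [479, -55, 102], [480, -59, 102], [481, -62, 101], [452, -84, 0]]
228 [[473, -54, 100], [477, -56, 106], [479, -60, 107], [479, -63, 104], [447, -87, 0]]
234 [[474, -54, 111], [477, -56, 116], [479, -60, 116], [479, -63, 113], [477, -67, 105]]
240 [[474, -54, 119], [476, -57, 121], [478, -60, 121], [479, -63, 121], [478, -67, 115]]
246 [[477, -54, 135], [479, -56, 135], [480, -59, 135], [481, -61, 135], [482, -64, 133]]
252 [[477, -54, 141], [478, -57, 139], [481, -59, 142], [481, -61, 141], [482, -64, 141]]
258 [[478, -54, 147], [478, -57, 146], [480, -59, 147], [481, -61, 147], [482, -64, 147]]
264 [[478, -54, 152], [479, -57, 152], [480, -59, 153], [481, -61, 153], [482, -63, 152]]
270 [[478, -54, 158], [478, -57, 157], [480, -59, 157], [481, -61, 157], [482, -63, 158]]
276 [[478, -55, 162], [479, -57, 162], [480, -59, 163], [481, -61, 163], [482, -63, 162]]
282 [[479, -54, 169], [478, -57, 165], [479, -59, 166], [480, -61, 166], [483, -62, 169]]
288 [[479, -54, 173], [476, -58, 166], [477, -60, 166], [482, -60, 173], [483, -62, 174]]
294 [[479, -55, 176], [535, -33, 270], [474, -62, 165], [481, -60, 176], [483, -62, 177]]
300 [[479, -55, 180], [475, -58, 173], [473, -63, 167], [479, -61, 176], [483, -61, 182]]
306 [[479, -55, 183], [474, -59, 174], [470, -64, 166], [476, -63, 175], [482, -62, 184]]
312 [[479, -55, 187], [471, -60, 174], [467, -65, 165], [474, -64, 175], [483, -61, 188]]
318 [[479, -55, 189], [469, -61, 174], [465, -66, 166], [473, -64, 177], [484, -61, 192]]
```

View pics/w3.png

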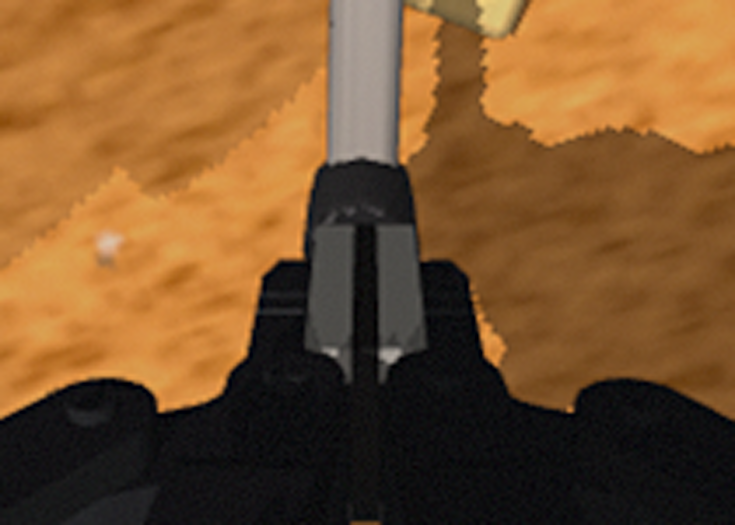

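The enlarged wrist crop shows the closed fingertips at about (325,244), still above the grip, whose top is at about (325,240). The depth there puts the tips near z ≈ 0.13 instead of 0.092. So the real fingertips sit about 40 mm higher than the stated TCP implies. I'll check this with the scene camera before going lower.

```bash
python3 - <<'E'
from workcell import optics
import numpy as np
from h import *
p,d=optics.capture("scene");P=cloud("scene",d);P[d<=0]=9
u,v=proj("scene",[.4705,-.062,.111]);print(u,v)
u=int(round(u))
for r in range(int(v)-40,int(v)+14,3): print(r,np.round(P[r,[u-4,u,u+4]]*1000).astype(int).tolist(),p[r,u].tolist())
E
```

```text
323.0792310769906 214.02052850384138
174 [[483, -62, 216], [482, -39, 232], [474, -38, 230]] [24, 24, 25]
177 [[484, -58, 212], [481, -40, 224], [472, -41, 221]] [27, 28, 28]
180 [[481, -65, 200], [480, -42, 215], [473, -39, 216]] [28, 28, 28]
183 [[482, -62, 194], [480, -42, 208], [472, -41, 207]] [30, 31, 32]
186 [[482, -61, 187], [480, -41, 201], [471, -42, 199]] [30, 31, 31]
189 [[482, -61, 180], [480, -40, 194], [466, -56, 180]] [28, 30, 30]
192 [[482, -60, 172], [478, -46, 182], [470, -44, 182]] [27, 28, 29]
195 [[482, -58, 166], [477, -48, 173], [472, -36, 181]] [31, 31, 32]
198 [[482, -58, 159], [474, -56, 159], [468, -49, 163]] [49, 51, 53]
201 [[481, -60, 149], [474, -55, 152], [468, -48, 156]] [47, 50, 52]
204 [[482, -57, 144], [474, -53, 145], [467, -49, 147]] [53, 54, 58]
207 [[482, -57, 136], [475, -52, 138], [467, -48, 140]] [54, 58, 61]
210 [[480, -62, 124], [472, -60, 123], [414, -204, 2]] [57, 58, 62]
213 [[481, -59, 118], [474, -53, 122], [417, -196, -1]] [65, 67, 71]
216 [[481, -59, 110], [474, -52, 114], [422, -179, 4]] [58, 60, 63]
219 [[480, -58, 102], [474, -52, 106], [425, -168, 3]] [57, 59, 63]
222 [[483, -48, 102], [473, -52, 98], [427, -161, 0]] [60, 81, 111]
225 [[449, -156, -1], [440, -152, 1], [431, -150, 0]] [67, 105, 144]
```

Both cameras agree: the real tips are at z ≈ 0.133, about 41 mm above where they should be. The XY position is right. I'll open and go 35 mm lower.

Call:
{"fn": "send_rows", "kwargs": {"commands": "0 0 0 0 0 0 -1;0 0 0 0 0 0 -1;0 0 0 0 0 0 -1;0 0 0 0 0 0 -1;0 0 0 0 0 0 -1"}}

```text
time: 3.25
tool_pos: [0.4707, -0.0626, 0.1105]
tool_rot: [[0.906, 0.424, -0.0], [0.424, -0.906, 0.0], [-0.0, -0.0, -1.0]]
ft_force: [0.3, 0.4, -0.4]
finger_gap: 0.0722
grip_force: 0.0
```

Call:
{"fn": "send_rows", "kwargs": {"commands": "0 0 -0.03 0 0 0 -1;0 0 -0.04 0 0 0 -1;0 0 0 0 0 0 -0.2;0 0 0 0 0 0 0.2;0 0 0 0 0 0 0.6"}}

```text
time: 3.75
tool_pos: [0.4715, -0.0629, 0.0765]
tool_rot: [[0.906, 0.424, 0.002], [0.424, -0.906, -0.001], [0.001, 0.001, -1.0]]
ft_force: [0.6, -0.5, -0.3]
finger_gap: 0.0439
grip_force: 0.0
```

Call:
{"fn": "send_rows", "kwargs": {"commands": "0 0 0 0 0 0 1;0 0 0 0 0 0 1;0 0 0 0 0 0 1;0 0 0 0 0 0 1"}}

```text
time: 4.15
tool_pos: [0.4713, -0.0627, 0.0765]
tool_rot: [[0.906, 0.424, 0.001], [0.424, -0.906, -0.0], [0.001, 0.001, -1.0]]
ft_force: [-1.7, 0.2, 5.7]
finger_gap: 0.0166
grip_force: 39.0
```

Gripped. Now I'll swing anticlockwise along the arc.

Call:
{"fn": "send_rows", "kwargs": {"commands": "0.0049 -0.0100 0 0 0 0.0223 1;0.0055 -0.0097 0 0 0 0.0223 1;0.0062 -0.0092 0 0 0 0.0223 1;0.0068 -0.0088 0 0 0 0.0223 1;0.0074 -0.0083 0 0 0 0.0223 1"}}

```text
time: 4.65
tool_pos: [0.4869, -0.0856, 0.0765]
tool_rot: [[0.703, 0.711, 0.001], [0.711, -0.703, 0.0], [0.001, 0.001, -1.0]]
ft_force: [-1.3, 2.1, 5.9]
finger_gap: 0.0168
grip_force: 39.1
```

Call:
{"fn": "send_rows", "kwargs": {"commands": "0.0080 -0.0078 0 0 0 0.0223 1;0.0085 -0.0072 0 0 0 0.0223 1;0.0090 -0.0066 0 0 0 0.0223 1;0.0094 -0.0059 0 0 0 0.0223 1;0.0098 -0.0052 0 0 0 0.0223 1"}}

```text
time: 5.15
tool_pos: [0.5094, -0.1019, 0.0765]
tool_rot: [[0.417, 0.909, 0.001], [0.909, -0.417, 0.0], [0.001, 0.001, -1.0]]
ft_force: [0.1, 2.9, 5.3]
finger_gap: 0.0169
grip_force: 39.1
```

Call:
{"fn": "send_rows", "kwargs": {"commands": "0.0102 -0.0045 0 0 0 0.0223 1;0 0 0 0 0 0 1;0 0 0 0 0 0 1;0 0 0 0 0 0 1"}}

```text
time: 5.55
tool_pos: [0.5149, -0.1044, 0.0765]
tool_rot: [[0.356, 0.935, 0.003], [0.935, -0.356, -0.001], [0.0, 0.003, -1.0]]
ft_force: [4.1, 1.2, 5.3]
finger_gap: 0.0166
grip_force: 39.7
```

Call:
{"fn": "send_rows", "kwargs": {"commands": "0 0 0 0 0 0 0.3;0 0 0 0 0 0 -0.4;0 0 0 0 0 0 -1;0 0 0 0 0 0 -1;0 0 0.02 0 0 0 -1"}}

```text
time: 6.05
tool_pos: [0.5119, -0.1036, 0.0841]
tool_rot: [[0.355, 0.935, -0.004], [0.935, -0.355, 0.002], [0.0, -0.004, -1.0]]
ft_force: [-0.1, -0.2, 0.3]
finger_gap: 0.0846
grip_force: 0.0
```

Call:
{"fn": "send_rows", "kwargs": {"commands": "0 0 0.06 0 0 0 -1;0 0 0.06 0 0 0 -1;0.0189 0.0497 0 0 0 0.0404 -1;0.0189 0.0497 0 0 0 0.0404 -1;0.0189 0.0497 0 0 0 0.0404 -1"}}

```text
time: 6.55
tool_pos: [0.5425, -0.029, 0.1467]
tool_rot: [[-0.023, 1.0, 0.001], [1.0, 0.023, -0.0], [-0.0, 0.001, -1.0]]
ft_force: [0.5, -0.6, -0.1]
finger_gap: 0.0853
grip_force: 0.0
```

Call:
{"fn": "send_rows", "kwargs": {"commands": "0 0 0 0 0 0 -1;0 0 0 0 0 0 -1"}}

```text
time: 6.75
tool_pos: [0.542, -0.0296, 0.1459]
tool_rot: [[-0.018, 1.0, 0.0], [1.0, 0.018, -0.001], [-0.001, 0.0, -1.0]]
ft_force: [0.4, -0.9, 0.5]
finger_gap: 0.0857
grip_force: 0.0
```

```bash
cat > w.py <<'E'
from workcell import readout, optics
import cv2,numpy as np
def wcloud():
    s=readout.read_state(); p,d=optics.capture("wrist")
    m=optics.camera_model("wrist");K=m["K"];H=np.array(m["hand_eye"])
    T=np.eye(4);T[:3,:3]=s["tool_rot"];T[:3,3]=s["tool_pos"];W=T@H
    v,u=np.mgrid[:400,:640];c=np.stack([(u-K[0,2])*d/K[0,0],(v-K[1,2])*d/K[1,1],d,np.ones_like(d)],-1);P=(c@W.T)[...,:3];P[d<=0]=9
    return s,p,P
E
python3 - <<'E'
from w import *
from h import cloud
s,p,P=wcloud();print(np.round(s["tool_pos"],4),np.round(s["tool_rot"],3).tolist(),np.round(s["joint_pos"],3),s["ft_torque"],s["ft_force"])
pt,dt=optics.capture("top");Pt=cloud("top",dt)
for n,X in(("wrist",P),("top",Pt)):
    Q=X.reshape(-1,3);Q=Q[(Q[:,2]>.114)&(Q[:,2]<.13)&(np.hypot(Q[:,0]-.515,Q[:,1]+.1044)<.02)]
    if len(Q): c=np.median(Q,0);print(n,len(Q),c,np.arctan2(c[1]+.0298,c[0]-.5432),np.hypot(c[1]+.0298,c[0]-.5432))
    Q=X.reshape(-1,3);Q=Q[(Q[:,2]>.143)&(Q[:,2]<.152)&(np.hypot(Q[:,0]-.5432,Q[:,1]+.0298)<.03)]
    if len(Q)>9: print("knob",len(Q),cv2.minAreaRect((Q[:,:2]*1000).astype(np.float32)))
E
```

```text
[ 0.542  -0.0296  0.1459] [[-0.018, 1.0, 0.0], [1.0, 0.018, -0.001], [-0.001, 0.0, -1.0]] [-2.770e-01  1.370e-01  1.759e+00 -1.000e-03  1.245e+00 -2.950e-01] [-0.04215465  0.01871799 -0.00158193] [ 0.37770993 -0.91014116  0.48566411]
wrist 541 [ 0.51446048 -0.10150226  0.12141948] -1.9520072388935086 0.07724748965683675
knob 1966 ((543.54833984375, -29.661788940429688), (13.883408546447754, 47.23318862915039), 0.6770458221435547)
top 49 [ 0.51225861 -0.10228357  0.12196085] -1.9742536173892007 0.07881140428610345
```

Call:
{"fn": "send_rows", "kwargs": {"commands": "0.0024 0 -0.05 0 0 0 -1;0 0 -0.05 0 0 0 -1;0 0 0 0 0 0 -0.2;0 0 0 0 0 0 0.2;0 0 0 0 0 0 0.6", "grip_force": 80}}

```text
time: 7.35
tool_pos: [0.5442, -0.0303, 0.0971]
tool_rot: [[-0.018, 1.0, 0.002], [1.0, 0.018, -0.001], [-0.001, 0.002, -1.0]]
ft_force: [0.5, -0.4, 0.5]
finger_gap: 0.044
grip_force: 0.0
```

Call:
{"fn": "send_rows", "kwargs": {"commands": "0 0 0 0 0 0 1;0 0 0 0 0 0 1;0 0 0 0 0 0 1;0 0 0 0 0 0 1;0 0 0 0 0 0 1"}}

```text
time: 7.85
tool_pos: [0.5447, -0.0301, 0.0975]
tool_rot: [[-0.018, 1.0, 0.004], [1.0, 0.018, -0.001], [-0.001, 0.004, -1.0]]
ft_force: [-0.2, -0.4, 6.1]
finger_gap: 0.0222
grip_force: 78.2
```

```bash
cat > r.py <<'E'
from workcell import readout
import numpy as np
s=readout.read_state();R=np.array(s["tool_rot"])
print(round(s["time"],2),"psi %.4f"%np.arctan2(R[1,0],R[0,0]),np.round(s["tool_pos"],4),"F",np.round(s["ft_force"],2),"T",np.round(s["ft_torque"],3),"q6 %.3f"%s["joint_pos"][5],"e6 %.3f"%s["joint_efforts"][5],"gap",round(s["finger_gap"],4),s["grip_force"])
E
python3 r.py
```

```text
7.85 psi 1.5892 [ 0.5447 -0.0301  0.0975] F [-0.22 -0.4   6.1 ] T [0.009 0.02  0.031] q6 -0.295 e6 -0.024 gap 0.0222 78.21215987205505
```

The gap is 22 mm where the bar is 14 mm, so the tips are probably on the hub below the bar. I'll raise and regrip.

Call:
{"fn": "send_rows", "kwargs": {"commands": "0 0 0 0 0 0 0.2;0 0 0 0 0 0 0;0 0 0.018 0 0 0 0;0 0 0 0 0 0 0.6;0 0 0 0 0 0 1"}}

```text
time: 8.35
tool_pos: [0.544, -0.0298, 0.1055]
tool_rot: [[-0.018, 1.0, 0.002], [1.0, 0.018, -0.001], [-0.001, 0.002, -1.0]]
ft_force: [3.2, 0.6, 6.4]
finger_gap: 0.0143
grip_force: 3.7
```

Call:
{"fn": "send_rows", "kwargs": {"commands": "0 0 0 0 0 0 1;0 0 0 0 0 0 1;0 0 0 0 0 0 1;0 0 0 0 0 0 1"}}

```text
time: 8.75
tool_pos: [0.5444, -0.0298, 0.1058]
tool_rot: [[-0.018, 1.0, 0.003], [1.0, 0.018, -0.001], [-0.001, 0.003, -1.0]]
ft_force: [0.8, 1.0, 5.9]
finger_gap: 0.0126
grip_force: 78.9
```

```bash
python3 r.py
```

```text
8.75 psi 1.5891 [ 0.5444 -0.0298  0.1058] F [0.79 1.01 5.92] T [ 0.074 -0.079 -0.025] q6 -0.295 e6 -0.019 gap 0.0126 78.9458107680548
```

Call:
{"fn": "send_rows", "kwargs": {"commands": "0 0 -0.0004 0 0 -0.0255 1;0 0 -0.0004 0 0 -0.0255 1;0 0 -0.0004 0 0 -0.0255 1;0 0 -0.0004 0 0 -0.0255 1;0 0 -0.0004 0 0 -0.0255 1"}}

```text
time: 9.25
tool_pos: [0.5443, -0.0298, 0.1048]
tool_rot: [[0.375, 0.927, 0.003], [0.927, -0.375, -0.001], [0.0, 0.003, -1.0]]
ft_force: [0.7, 1.3, 5.7]
finger_gap: 0.0127
grip_force: 79.0
```

```bash
python3 r.py
```

```text
9.25 psi 1.1861 [ 0.5443 -0.0298  0.1048] F [0.72 1.27 5.72] T [0.125 0.013 0.285] q6 0.108 e6 -0.542 gap 0.0127 78.95402768393978
```

Call:
{"fn": "send_rows", "kwargs": {"commands": "0 0 -0.0002 0 0 -0.0127 1;0 0 -0.0002 0 0 -0.0127 1"}}

```text
time: 9.45
tool_pos: [0.5443, -0.0298, 0.1046]
tool_rot: [[0.447, 0.895, 0.003], [0.895, -0.447, -0.001], [0.001, 0.003, -1.0]]
ft_force: [0.9, 0.6, 6.6]
finger_gap: 0.0127
grip_force: 79.0
```

```bash
python3 r.py
```

```text
9.45 psi 1.1079 [ 0.5443 -0.0298  0.1046] F [0.88 0.62 6.6 ] T [0.151 0.028 0.243] q6 0.186 e6 -0.143 gap 0.0127 78.95328243495896
```

Call:
{"fn": "send_rows", "kwargs": {"commands": "0 0 -0.0002 0 0 -0.0159 1;0 0 -0.0003 0 0 -0.0159 1"}}

```text
time: 9.65
tool_pos: [0.5443, -0.0297, 0.1043]
tool_rot: [[0.534, 0.846, 0.003], [0.846, -0.534, -0.001], [0.001, 0.002, -1.0]]
ft_force: [0.6, 0.4, 7.0]
finger_gap: 0.0126
grip_force: 78.9
```

```bash
python3 r.py
```

```text
9.65 psi 1.0076 [ 0.5443 -0.0297  0.1043] F [0.58 0.35 6.99] T [ 0.189 -0.005  0.28 ] q6 0.287 e6 -0.255 gap 0.0126 78.93573098117486
```

Call:
{"fn": "send_rows", "kwargs": {"commands": "0 0 -0.0002 0 0 -0.0159 1;0 0 -0.0003 0 0 -0.0159 1"}}

```text
time: 9.85
tool_pos: [0.5443, -0.0297, 0.1041]
tool_rot: [[0.616, 0.788, 0.002], [0.788, -0.616, -0.0], [0.001, 0.002, -1.0]]
ft_force: [1.3, 0.6, 7.5]
finger_gap: 0.0127
grip_force: 79.0
```

```bash
python3 r.py
```

```text
9.85 psi 0.9077 [ 0.5443 -0.0297  0.1041] F [1.35 0.56 7.53] T [0.216 0.07  0.332] q6 0.387 e6 -0.252 gap 0.0127 78.98679405916482
```

Call:
{"fn": "send_rows", "kwargs": {"commands": "0 0 -0.0002 0 0 -0.0159 1;0 0 -0.0003 0 0 -0.0159 1"}}

```text
time: 10.05
tool_pos: [0.5442, -0.0297, 0.1038]
tool_rot: [[0.691, 0.723, 0.002], [0.723, -0.691, -0.0], [0.001, 0.002, -1.0]]
ft_force: [1.1, 0.6, 6.5]
finger_gap: 0.0125
grip_force: 79.0
```

```bash
python3 r.py
```

```text
10.05 psi 0.8078 [ 0.5442 -0.0297  0.1038] F [1.11 0.61 6.48] T [ 0.165 -0.013  0.257] q6 0.486 e6 -0.252 gap 0.0125 79.00056558195502
```

Call:
{"fn": "send_rows", "kwargs": {"commands": "0 0 -0.0002 0 0 -0.0159 1;0 0 -0.0003 0 0 -0.0159 1"}}

```text
time: 10.25
tool_pos: [0.5442, -0.0296, 0.1036]
tool_rot: [[0.76, 0.65, 0.002], [0.65, -0.76, -0.0], [0.002, 0.002, -1.0]]
ft_force: [-0.1, 0.5, 6.7]
finger_gap: 0.0126
grip_force: 79.0
```

```bash
python3 r.py
```

```text
10.25 psi 0.7079 [ 0.5442 -0.0296  0.1036] F [-0.13  0.47  6.69] T [0.222 0.071 0.299] q6 0.586 e6 -0.250 gap 0.0126 79.03096554335207
```

The wrist-joint effort holds steady at about 0.25 and is much cleaner than the force sensor. There is no contact yet at 0.88 rad.

Call:
{"fn": "send_rows", "kwargs": {"commands": "0 0 -0.0002 0 0 -0.0159 1;0 0 -0.0003 0 0 -0.0159 1"}}

```text
time: 10.45
tool_pos: [0.5443, -0.0296, 0.1034]
tool_rot: [[0.821, 0.571, 0.002], [0.571, -0.821, -0.0], [0.002, 0.002, -1.0]]
ft_force: [0.9, 1.2, 7.8]
finger_gap: 0.0125
grip_force: 79.2
```

```bash
python3 r.py
```

```text
10.45 psi 0.6080 [ 0.5443 -0.0296  0.1034] F [0.86 1.18 7.76] T [0.264 0.108 0.328] q6 0.686 e6 -0.237 gap 0.0125 79.15247376076877
```

Call:
{"fn": "send_rows", "kwargs": {"commands": "0 0 -0.0002 0 0 -0.0159 1;0 0 -0.0003 0 0 -0.0159 1"}}

```text
time: 10.65
tool_pos: [0.5443, -0.0296, 0.1033]
tool_rot: [[0.874, 0.487, 0.002], [0.487, -0.874, -0.0], [0.002, 0.001, -1.0]]
ft_force: [-0.3, 1.6, 8.4]
finger_gap: 0.0132
grip_force: 79.3
```

```bash
python3 r.py
```

```text
10.65 psi 0.5082 [ 0.5443 -0.0296  0.1033] F [-0.28  1.64  8.36] T [0.339 0.193 0.28 ] q6 0.786 e6 -0.214 gap 0.0132 79.29490372538567
```

Call:
{"fn": "send_rows", "kwargs": {"commands": "0 0 -0.0002 0 0 -0.0159 1;0 0 -0.0003 0 0 -0.0159 1"}}

```text
time: 10.85
tool_pos: [0.5443, -0.0296, 0.1031]
tool_rot: [[0.918, 0.397, 0.002], [0.397, -0.918, -0.0], [0.002, 0.001, -1.0]]
ft_force: [-0.5, 1.6, 9.1]
finger_gap: 0.0126
grip_force: 79.5
```

```bash
python3 r.py
```

```text
10.85 psi 0.4083 [ 0.5443 -0.0296  0.1031] F [-0.54  1.57  9.09] T [0.364 0.276 0.36 ] q6 0.886 e6 -0.184 gap 0.0126 79.45396944880486
```

Call:
{"fn": "send_rows", "kwargs": {"commands": "0 0 -0.0002 0 0 -0.0159 1;0 0 -0.0003 0 0 -0.0159 1"}}

```text
time: 11.05
tool_pos: [0.5443, -0.0295, 0.103]
tool_rot: [[0.953, 0.304, 0.003], [0.304, -0.953, -0.0], [0.002, 0.001, -1.0]]
ft_force: [-1.4, 1.4, 9.8]
finger_gap: 0.0124
grip_force: 79.6
```

```bash
python3 r.py
```

```text
11.05 psi 0.3086 [ 0.5443 -0.0295  0.103 ] F [-1.39  1.45  9.83] T [0.347 0.252 0.382] q6 0.986 e6 -0.150 gap 0.0124 79.63074174709618
```

Contact came near psi ≈ 0.60: the effort slope became 0.34 N m/rad and the force-sensor torque is up about 0.1 N m. About 0.15 rad more should give roughly 45 N.

Call:
{"fn": "send_rows", "kwargs": {"commands": "0 0 -0.0003 0 0 -0.0159 1;0 0 -0.0003 0 0 -0.0159 1"}}

```text
time: 11.25
tool_pos: [0.5443, -0.0296, 0.1029]
tool_rot: [[0.978, 0.207, 0.003], [0.207, -0.978, -0.0], [0.002, 0.001, -1.0]]
ft_force: [-0.4, 1.8, 11.1]
finger_gap: 0.0127
grip_force: 79.9
```

```bash
python3 r.py
```

```text
11.25 psi 0.2087 [ 0.5443 -0.0296  0.1029] F [-0.38  1.79 11.05] T [0.452 0.31  0.348] q6 1.086 e6 -0.113 gap 0.0127 79.86461226828396
```

Call:
{"fn": "send_rows", "kwargs": {"commands": "0 0 -0.0003 0 0 -0.0159 1;0 0 0 0 0 0 1"}}

```text
time: 11.45
tool_pos: [0.5444, -0.0295, 0.1028]
tool_rot: [[0.987, 0.159, 0.003], [0.159, -0.987, -0.0], [0.003, 0.001, -1.0]]
ft_force: [-0.8, 2.1, 10.7]
finger_gap: 0.0126
grip_force: 79.7
```

```bash
python3 r.py; python3 -c "
from w import *
s,p,P=wcloud()
cv2.imwrite('pics/w4.png',p)
Q=P.reshape(-1,3);Q=Q[(Q[:,2]>.115)&(Q[:,2]<.128)&(np.hypot(Q[:,0]-.5145,Q[:,1]+.1015)<.025)]
print(len(Q),np.median(Q,0) if len(Q) else '')
"
```

```text
11.45 psi 0.1592 [ 0.5444 -0.0295  0.1028] F [-0.84  2.06 10.69] T [0.356 0.348 0.061] q6 1.135 e6 0.337 gap 0.0126 79.74813487465681
13 [ 0.50731848 -0.09933265  0.1207943 ]
```

View pics/w4.png

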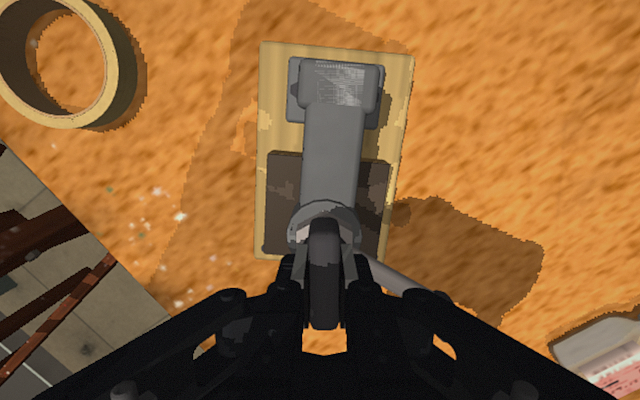

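The knob, at about (323,270), is aligned in the fingers with no slip. The turn past contact is about 0.43–0.49 rad, so about 45 N. I'll release and go back to the lever.

Call:
{"fn": "send_rows", "kwargs": {"commands": "0 0 0 0 0 0 0.4;0 0 0 0 0 0 0;0 0 0 0 0 0 0;0 0 0.04 0 0 0 0;0 0 0.04 0 0 0 -0.5", "grip_force": 40}}

```text
time: 12.0
tool_pos: [0.5418, -0.0293, 0.1398]
tool_rot: [[0.987, 0.159, -0.003], [0.159, -0.987, 0.001], [-0.003, -0.002, -1.0]]
ft_force: [0.9, -0.3, 0.3]
finger_gap: 0.0558
grip_force: 0.0
```

Call:
{"fn": "send_rows", "kwargs": {"commands": "0 0 0.01 0 0 0.0468 -1;-0.0103 -0.0248 0 0 0 0.0468 -1;-0.0103 -0.0248 0 0 0 0.0468 -1;-0.0103 -0.0248 0 0 0 0.0468 -1;-0.0103 -0.0248 0 0 0 0.0468 -1"}}

```text
time: 12.5
tool_pos: [0.5218, -0.0794, 0.1451]
tool_rot: [[0.621, 0.784, -0.001], [0.784, -0.621, 0.001], [-0.0, -0.002, -1.0]]
ft_force: [-0.8, -0.0, -0.1]
finger_gap: 0.0854
grip_force: 0.0
```

Call:
{"fn": "send_rows", "kwargs": {"commands": "-0.0103 -0.0248 0 0 0 0.0468 -1;-0.0103 -0.0248 0 0 0 0.0468 -1;0 0 0 0 0 0 -1;0 0 0 0 0 0 -1"}}

```text
time: 12.9
tool_pos: [0.512, -0.1037, 0.1454]
tool_rot: [[0.377, 0.926, -0.001], [0.926, -0.377, 0.001], [0.0, -0.001, -1.0]]
ft_force: [-0.2, -0.0, -0.2]
finger_gap: 0.0854
grip_force: 0.0
```

```bash
python3 r.py; python3 - <<'E'
from w import *
from h import cloud
s,p,P=wcloud();pt,dt=optics.capture("top");Pt=cloud("top",dt)
for n,X in(("wrist",P),("top",Pt)):
    X=X.reshape(-1,3)
    Q=X[(X[:,2]>.117)&(X[:,2]<.126)&(np.hypot(X[:,0]-.5136,X[:,1]+.1025)<.02)]
    if len(Q)>5: print(n,"grip",len(Q),np.median(Q,0),cv2.minAreaRect((Q[:,:2]*1000).astype(np.float32)))
    Q=X[(X[:,2]>.139)&(X[:,2]<.15)&(np.hypot(X[:,0]-.5432,X[:,1]+.0298)<.03)]
    if len(Q)>5: print("knob",len(Q),np.median(Q,0),cv2.minAreaRect((Q[:,:2]*1000).astype(np.float32)))
    Q=X[(X[:,2]>.082)&(X[:,2]<.089)&(X[:,0]>.575)&(X[:,0]<.61)&(abs(X[:,1]+.027)<.03)]
    if len(Q)>5: c=Q.mean(0);print("arm",len(Q),c,np.arctan2(c[1]+.0298,c[0]-.5432),cv2.minAreaRect((Q[:,:2]*1000).astype(np.float32)))
E
```

```text
12.9 psi 1.1847 [ 0.512  -0.1037  0.1454] F [-0.21 -0.03 -0.2 ] T [ 0.005 -0.015  0.036] q6 -0.046 e6 -0.102 gap 0.0854 0.0
wrist grip 589 [ 0.51428721 -0.10344379  0.1216792 ] ((513.9327392578125, -104.15870666503906), (16.768613815307617, 17.404327392578125), 88.64138793945312)
knob 2805 [ 0.54405909 -0.03033138  0.14460144] ((543.3121337890625, -30.335838317871094), (47.898075103759766, 14.022040367126465), 9.214335441589355)
arm 2962 [ 0.59302702 -0.02659964  0.08576791] 0.06414133068080274 ((592.6027221679688, -26.862327575683594), (36.83377456665039, 34.10540008544922), 3.449258804321289)
arm 30 [ 0.59890079 -0.01132061  0.08527566] 0.32033552803593884 ((594.8043212890625, -11.962382316589355), (29.690093994140625, 9.330977439880371), 1.6099703311920166)
```

The knob sits at 9.2° (0.161 rad), exactly as left. The lever is still at −1.949 rad. I'll descend and grip it.

Call:
{"fn": "send_rows", "kwargs": {"commands": "0.0038 -0.001 -0.069 0 0 0 -1;0 0 -0.069 0 0 0 -1;0 0 0 0 0 0 -0.2;0 0 0 0 0 0 0.2;0 0 0 0 0 0 0.6"}}

```text
time: 13.5
tool_pos: [0.5156, -0.1049, 0.0789]
tool_rot: [[0.373, 0.928, 0.003], [0.928, -0.373, -0.001], [-0.0, 0.003, -1.0]]
ft_force: [0.3, -0.2, -0.2]
finger_gap: 0.044
grip_force: 0.0
```

Call:
{"fn": "send_rows", "kwargs": {"commands": "0 0 0 0 0 0 1;0 0 0 0 0 0 1;0 0 0 0 0 0 1;0 0 0 0 0 0 1"}}

```text
time: 13.9
tool_pos: [0.5153, -0.105, 0.0788]
tool_rot: [[0.373, 0.928, 0.002], [0.928, -0.373, -0.001], [-0.0, 0.003, -1.0]]
ft_force: [-1.6, 1.7, 6.1]
finger_gap: 0.017
grip_force: 38.9
```

```bash
python3 r.py
```

```text
13.9 psi 1.1890 [ 0.5153 -0.105   0.0788] F [-1.57  1.66  6.13] T [0.132 0.299 0.043] q6 -0.049 e6 0.056 gap 0.017 38.92702102661133
```

Call:
{"fn": "send_rows", "kwargs": {"commands": "-0.0103 0.0042 0 0 0 -0.0223 1;-0.0100 0.0049 0 0 0 -0.0223 1;-0.0096 0.0056 0 0 0 -0.0223 1;-0.0092 0.0063 0 0 0 -0.0223 1;-0.0087 0.0069 0 0 0 -0.0223 1"}}

```text
time: 14.4
tool_pos: [0.4918, -0.0909, 0.0787]
tool_rot: [[0.67, 0.742, 0.004], [0.742, -0.67, -0.001], [0.002, 0.004, -1.0]]
ft_force: [1.1, 2.1, 5.6]
finger_gap: 0.0164
grip_force: 39.7
```

Call:
{"fn": "send_rows", "kwargs": {"commands": "-0.0082 0.0075 0 0 0 -0.0223 1;-0.0077 0.0081 0 0 0 -0.0223 1;-0.0071 0.0086 0 0 0 -0.0223 1;-0.0065 0.0091 0 0 0 -0.0223 1;-0.0058 0.0095 0 0 0 -0.0223 1"}}

```text
time: 14.9
tool_pos: [0.4742, -0.0694, 0.0787]
tool_rot: [[0.884, 0.467, 0.004], [0.467, -0.884, -0.001], [0.003, 0.003, -1.0]]
ft_force: [1.3, 2.4, 5.3]
finger_gap: 0.0166
grip_force: 39.7
```

```bash
python3 r.py
```

```text
14.9 psi 0.4861 [ 0.4742 -0.0694  0.0787] F [1.34 2.37 5.34] T [ 0.314 -0.137  0.395] q6 0.686 e6 -0.445 gap 0.0166 39.69696342945099
```

Call:
{"fn": "send_rows", "kwargs": {"commands": "-0.0052 0.0099 0 0 0 -0.0223 1;-0.0022 0.0051 0 0 0 -0.0111 1;0 0 0 0 0 0 1;0 0 0 0 0 0 1"}}

```text
time: 15.3
tool_pos: [0.4703, -0.0615, 0.0787]
tool_rot: [[0.927, 0.375, 0.003], [0.375, -0.927, -0.0], [0.003, 0.001, -1.0]]
ft_force: [-0.9, 2.5, 6.5]
finger_gap: 0.0163
grip_force: 39.9
```

```bash
python3 r.py
```

```text
15.3 psi 0.3839 [ 0.4703 -0.0615  0.0787] F [-0.9   2.51  6.53] T [0.468 0.095 0.3  ] q6 0.800 e6 0.261 gap 0.0163 39.92867588996887
```

Call:
{"fn": "send_rows", "kwargs": {"commands": "-0.0031 0.0074 0 0 0 -0.016 1;0 0 0 0 0 0 1;0 0 0 0 0 0 1"}}

```text
time: 15.6
tool_pos: [0.4688, -0.0579, 0.0787]
tool_rot: [[0.945, 0.328, 0.003], [0.328, -0.945, -0.0], [0.003, 0.001, -1.0]]
ft_force: [-0.3, 3.5, 6.8]
finger_gap: 0.0167
grip_force: 39.9
```

Call:
{"fn": "send_rows", "kwargs": {"commands": "0 0 0 0 0 0 0.3;0 0 0 0 0 0 -0.4;0 0 0 0 0 0 -1;0 0 0 0 0 0 -1;0 0 0.06 0 0 0 -1"}}

```text
time: 16.1
tool_pos: [0.4639, -0.0567, 0.1033]
tool_rot: [[0.945, 0.327, -0.009], [0.327, -0.945, 0.003], [-0.007, -0.006, -1.0]]
ft_force: [0.3, 0.3, 0.1]
finger_gap: 0.0846
grip_force: 0.0
```

Call:
{"fn": "send_rows", "kwargs": {"commands": "0 0 0.08 0 0 0 -1;0 0 0.08 0 0 0 -1;0 0 0.06 0 0 0 -1;0 0 0 0 0 0 -1;0 0 0 0 0 0 -1"}}

```text
time: 16.6
tool_pos: [0.4675, -0.0581, 0.2171]
tool_rot: [[0.945, 0.327, 0.001], [0.327, -0.945, -0.0], [0.001, 0.001, -1.0]]
ft_force: [0.1, -0.3, -0.2]
finger_gap: 0.0855
grip_force: 0.0
```

```bash
python3 r.py; python3 - <<'E'
from w import *
s,p,P=wcloud();cv2.imwrite("pics/w5.png",p)
X=P.reshape(-1,3)
Q=X[(X[:,2]>.117)&(X[:,2]<.126)&(np.hypot(X[:,0]-.468,X[:,1]+.058)<.022)]
(c,_,_)=g=cv2.minAreaRect((Q[:,:2]*1000).astype(np.float32));print("grip",len(Q),g)
Q=X[(X[:,2]>.139)&(X[:,2]<.15)&(np.hypot(X[:,0]-.5432,X[:,1]+.0298)<.03)]
k=cv2.minAreaRect((Q[:,:2]*1000).astype(np.float32));print("knob",len(Q),np.median(Q,0),k)
print("theta",np.arctan2(c[1]-k[0][1],c[0]-k[0][0]))
for lo,hi in((.082,.089),):
    Q=X[(X[:,2]>lo)&(X[:,2]<hi)&(X[:,0]>.585)&(X[:,0]<.62)&(abs(X[:,1]+.027)<.03)];print("arm",np.arctan2(Q[:,1].mean()*1e3-k[0][1],Q[:,0].mean()*1e3-k[0][0]))
Q=X[(X[:,2]>.008)&(X[:,2]<.018)&(X[:,0]>.45)&(X[:,0]<.66)&(abs(X[:,1]+.03)<.08)];print("board",cv2.minAreaRect((Q[:,:2]*1000).astype(np.float32)))
Q=X[(X[:,2]>.033)&(X[:,2]<.042)&(X[:,0]>.45)&(X[:,0]<.66)&(abs(X[:,1]+.03)<.08)];print("block",cv2.minAreaRect((Q[:,:2]*1000).astype(np.float32)))
E
```

```text
16.6 psi 0.3331 [ 0.4675 -0.0581  0.2171] F [ 0.05 -0.31 -0.21] T [-0.013 -0.028  0.023] q6 0.857 e6 0.000 gap 0.0855 0.0
grip 326 ((468.7886047363281, -58.08180236816406), (17.040708541870117, 17.27199935913086), 28.120031356811523)
knob 1353 [ 0.54413654 -0.03002787  0.14464324] ((543.2339477539062, -30.01913833618164), (47.98662185668945, 14.023115158081055), 9.225878715515137)
theta -2.7811077048351933
arm 0.07288901924258127
board ((570.927978515625, -27.952110290527344), (172.25155639648438, 116.34166717529297), 4.049360752105713)
block ((561.0037231445312, -28.58386993408203), (115.83245086669922, 89.77542114257812), 4.210481643676758)
```

Final readings: the board yaw is 4.05°, so the jam nut is at about −0.25 rad, which is firm but not forced. The knob is unchanged and the gripper is clear, so I'm handing in.

```bash
python3 -c "
from workcell import arm
print(arm.close_job())"
```

```text
the job is handed in; nothing more can be done
None
```

The job is handed in: I freed the jam nut, turned the screw until the foot pressed on the block at about 45 N (estimated from torque, not measured directly), and swung the lever back to about −0.25 rad, firm but not forced; the gripper ended clear of the clamp, and I touched nothing else.

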